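# Pack two clay dishes into the sloped cutout tray

### The arm

A 6-joint arm with a two-finger parallel gripper is mounted at the origin on the work surface. World frame = base frame: x ahead of the robot, y to its left, z up, the work surface at z = 0. Lengths are in mm, angles in rad, forces in N, time in s.
With the tool pointing down it reaches from about 275 to 825 mm from the base axis. Payload 4.9 kg.
Tool frame: the origin (TCP) lies at the very end of the fingers, on their centre line; the grasp point (between the pads) lies 19 mm behind it; z points along the fingers, y is the direction in which the jaws open and shut (so a half turn about z gives the same grasp; the last joint's range is limited). The gripper opens to 85 mm and grips with 20 to 120 N. Pads are 22 mm wide; open, the fingers measure 114 mm over their backs; the gripper's body (76 mm by 85 mm) begins 54 mm behind the grasp point. The pads swing forward as they close: fully open they stand 13 mm farther back than shut.
Start: joints at [1.119, 0.326, -0.193, 1.052, 0, 1.437], TCP at [171.857, 522.478, 231.281] pointing down, gripper open.
Joint ranges: [-2.65, 2.65], [-0.97, 1.79], [-1.3, 1.35], [-1.93, 2.1], [-1.47, 1.37], [-3.14, 3.14]. Speed limits (rad/s): [2.57, 2.57, 3.14, 3.14, 3.14, 3.14].

### API

Orientations are given as [roll, pitch, yaw] about the fixed x, y, z axes, in that order (R = Rz(yaw) Ry(pitch) Rx(roll)).
In Python, from bench import bot, solve_ik, imaging gives the robot as it stands. Calls block until the motion is done:
- bot.move_ptp(position, orientation): joint-space move of the TCP to a pose.
- bot.movel(position, rot=None, max_speed=150, threshold=None): straight line of the TCP; rot=None keeps the orientation; max_speed is the mean speed in mm/s. With threshold (N) it stops when the force on the tool has changed by that much, and returns True; else False.
- bot.move_j(angles): joint-space move.
- bot.grip(opening, effort=None): opening from 0.0 (shut) to 1.0 (fully open); effort is the grip in N (None keeps the last); returns when the fingers have stopped.
- bot.dwell(seconds).
- solve_ik(position, orientation): joint angles nearest the present ones, or None.
- bot.get_state(): the state.
- imaging.capture(name): name is "side" or "top" or "wrist"; returns the picture (384x512x3 uint8, blue, green, red); there is no depth.
- imaging.camera_model(name): a dict with "K" (3x3 intrinsics, pixels), "position" and "rotation" of the camera in the world. Camera axes: x right, y up, looking along -z (the intrinsics and any distortion apply to the point x, -y, -z); pixel columns grow to the right and rows downward; lengths in mm; the calibration is good to about 2 mm. A picture is of the moment at which its call begins: read the wrist's pose just before it. camera_model takes no time and is no camera call; for the wrist camera it gives the pose at the moment of the call.
A pose or a line that the arm cannot do raises bot.IKError and nothing moves.
- bot.sign_off(): hands the job in, once; it reports no verdict.
The state is a dict: "t": time; "qpos": joint angles; "joint_velocities": joint speeds; "effort": joint torques, N m; "tcp_pos": TCP position; "orientation": TCP orientation; "contact_force": force on the tool from outside, world axes, zero at the start; "wrist_torque": the same for the moment, N m; "opening": opening from 0.0 (shut) to 1.0 (fully open).
Only numpy, scipy, OpenCV 4.12 (cv2) and the standard library are available. Lean on these libraries where they do the work, as an engineer would, in place of code of your own. Each camera call takes 0.05 s, during which the arm holds its last target. There are 200 camera calls.

### The job

Take the half-moon dish and the tongue-shaped dish from the ware board and seat each one the right way up in the recess of its own shape in the sloped cutout tray, pressed gently fully home on the recess floor. The clay is fragile, so ease the dishes in without slamming them, and leave the other things where they are.

Things in the scene. Friction and masses are not known exactly. Their poses are not given: they have to be found in the camera images.
- half_moon: D-shaped open dish of white clay on the ware board: 92 mm along x, 45 along y, 40 high, walls 6, inner floor 12 up, 0.12-0.24 kg. Origin: centre of the underside's bounding rectangle, z up. Straight wall at y = -22.6 mm; the curve bulges to +y in nine 16 mm flat facets, the middle one (y = +22.6) parallel to the straight wall: grip across y at x = 0. The outside's lowest 5 mm taper in by 2.5.
- tongue: Tongue-shaped open dish of white clay on the ware board: 100 mm along x, 36 along y, 36 high, walls 6, inner floor 12 up, 0.1-0.2 kg. Origin: centre of the underside's bounding rectangle, z up. The +x end is square, the -x end a half circle; the long sides are flat and parallel: grip across y. The outside's lowest 5 mm taper in by 2.5.
- tray: Plywood cutout tray 160 (x) by 200 (y) by 22 mm, fixed on a stand, sloping 25 degrees: -x edge low and nearer the robot, +x edge high. Origin: centre of its underside, 85 mm above the table; x up the slope, y along the level width, z square to the face (at z = 22 mm). Two recesses 14 mm deep with black floors, 2 mm wider than their dish all round, mouths chamfered 2.5 mm more.
- moon_recess (a point): Centre of the floor of the half-moon recess, at x 0, y +46, z 8 mm in the tray's frame; axes parallel to the tray's. The recess's curve bulges to +y, its straight side is on -y: the seated half-moon dish has its origin here and its axes along these, and stands 26 mm proud of the tray's face.
- tongue_recess (a point): Centre of the floor of the tongue-shaped recess, at x 0, y -52, z 8 mm in the tray's frame; axes parallel to the tray's. Its square end is up the slope (+x), its round end down: the seated tongue dish has its origin here and its axes along these, and stands 22 mm proud of the tray's face.
- ring: Bystander: white clay ring, 68 mm across, 22 mm high, on the ware board (a fixed plywood board 280 by 280 mm, its top 22 mm above the table). The ring, the saucer and the two dishes stand on four spots of the board about 130 mm apart, in any order. Origin: centre of its underside.
- saucer: Bystander: white clay saucer, 72 mm across, 16 mm high, on the ware board. Origin: centre of its underside.
- jar: Bystander: amber glass jar with a white cap, 60 mm across, 90 mm high, between the crates at the back. Origin: centre of its underside.
- cup: Bystander: white cup, 72 mm across, 85 mm high, beyond the ware board. Origin: centre of its underside.
- brush: Bystander: brush lying on the table to the left of the tray.
- bowl: Bystander: clay bowl, 100 mm across, 45 mm high, beyond the tray on the left. Origin: centre of its underside.
Not all that is in view belongs to the job. Leave any pink or red look-alike of the half_moon alone.

How it is judged (in metres and radians):
At the end, for the whole second after the job is handed in: Each dish rests right way up in the recess of its own shape: its underside within 3 mm of the recess floor, its centre within 5 mm of the recess centre seen from above, level with the tray within 4 degrees and turned true within 7 degrees; released and still (horizontal distance between half_moon and moon_recess below 0.005 m and z of half_moon in the frame of moon_recess between -0.003 and 0.003 m and angle between the z axis of half_moon and the z axis of moon_recess, either way round below 0.07 rad and angle between the x axis of half_moon and the x axis of moon_recess, either way round below 0.12 rad and linear speed of each of half_moon, tongue below 0.02 m/s and horizontal distance between tongue and tongue_recess below 0.005 m and z of tongue in the frame of tongue_recess between -0.003 and 0.003 m and angle between the z axis of tongue and the z axis of tongue_recess, either way round below 0.07 rad and angle between the x axis of tongue and the x axis of tongue_recess, either way round below 0.12 rad); the robot touches nothing.
It fails at once if a dish was slammed into the tray (over 60 N) (contact force between any of half_moon, tongue and tray above 60 N).
It fails at once if another thing was shifted by more than 25 mm (distance of any of ring, saucer, jar, cup, brush, bowl from where it was at the start of the episode above 0.025 m).
It also fails if it takes over 72 s, if anything falls off the work surface, if the arm or the gripper's body presses on something with over 40 N, if the wrist force passes 120 N, or if a joint passes its speed limit or range.

## Working session

There is one attempt and no reset: what is moved stays moved. The work goes in short steps, each a Python script; the robot and the scene stay as the last script left them, time stands still between calls to the robot, and variables do not carry over. Pictures are saved under pics/ and viewed, about 8 in all and at most 12, crops included, and the job is handed in when it is done.

```bash
ls; mkdir -p pics
python3 - <<'E'
from bench import bot, solve_ik, imaging
import cv2
for n in ("top","side"):
    cv2.imwrite(f"pics/{n}0.png", cv2.resize(imaging.capture(n),(800,600),interpolation=cv2.INTER_CUBIC))
    m=imaging.camera_model(n); print(n,m)
print(bot.get_state())
E
```

```text
pics
top {'K': array([[484.61102776,   0.        , 258.35515715],
       [  0.        , 484.61102776, 191.70085798],
       [  0.        ,   0.        ,   1.        ]]), 'position': array([ 224.60617463,   13.68188474, 1780.42265116]), 'rotation': array([ 0.17371316,  0.00790741, -1.582382  ])}
side {'K': array([[373.74129684,   0.        , 250.0038256 ],
       [  0.        , 373.74129684, 189.09731439],
       [  0.        ,   0.        ,   1.        ]]), 'position': array([ 119.87134145, -671.35373471, 1082.24510111]), 'rotation': array([ 0.68861965, -0.00394941, -0.55001329])}
{'t': 0.1, 'qpos': array([ 1.11879282e+00,  3.26893798e-01, -1.93467637e-01,  1.05197580e+00,
        3.34352397e-05,  1.43662016e+00]), 'joint_velocities': array([-0.00031701, -0.00250541,  0.00088537, -0.00029442, -0.00028736,
       -0.00098122]), 'effort': array([ 3.82628969e-04, -4.44240367e+01,  2.63038462e+01,  7.88780133e-03,
       -1.76711515e-04, -9.79603705e-07]), 'tcp_pos': array([171.62255605, 522.00925928, 230.57319981]), 'orientation': array([-3.14007007e+00, -2.39267411e-04,  2.82376510e+00]), 'contact_force': array([0.38054987, 0.03312245, 0.37091962]), 'wrist_torque': array([ 0.01527481, -0.01938235,  0.01600397]), 'opening': 0.9997197931431233}
```

View pics/top0.png

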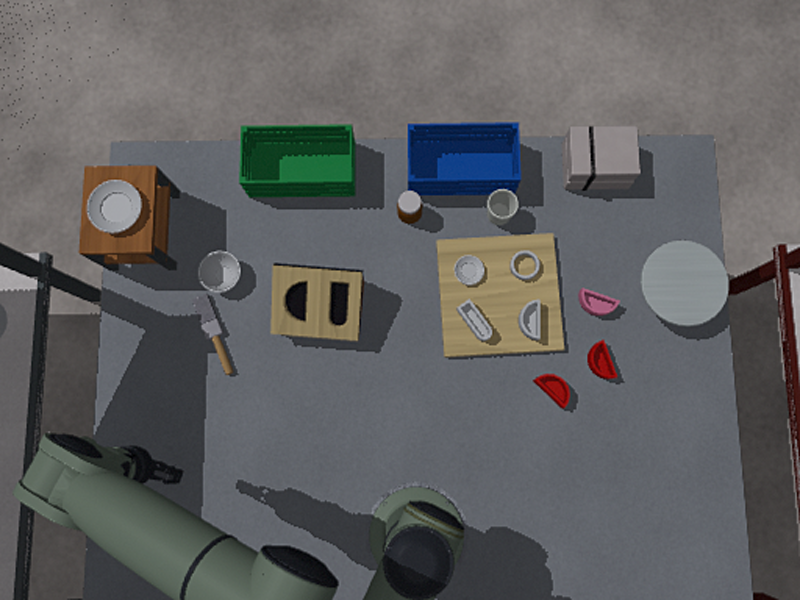

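View pics/side0.png

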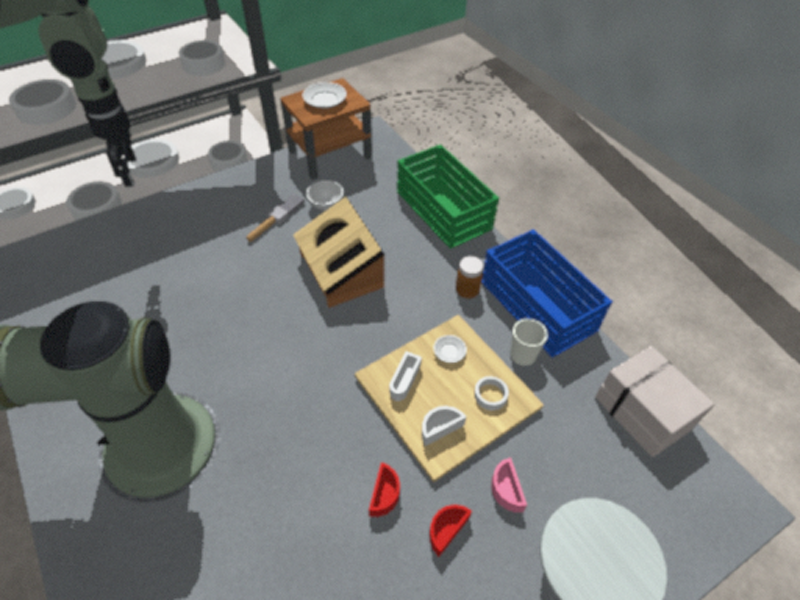

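```bash
cat > h.py <<'E'
from bench import bot, solve_ik, imaging
import cv2, numpy as np
from scipy.spatial.transform import Rotation as Ro
def R(o): return Ro.from_euler('xyz',o).as_matrix()
def plane(m,px,z=None,p0=None,n=None):
    """cast pixels (N,2) onto plane z=const or (p0,n)"""
    if z is not None: p0,n=np.array([0,0,z]),np.array([0,0,1.])
    px=np.atleast_2d(px).astype(float); K=m['K']
    d=np.c_[(px[:,0]-K[0,2])/K[0,0],-(px[:,1]-K[1,2])/K[1,1],-np.ones(len(px))]@R(m['rotation']).T
    c=np.array(m['position']); t=((p0-c)@n)/(d@n)
    return c+d*t[:,None]
def proj(m,P):
    q=(np.atleast_2d(P)-m['position'])@R(m['rotation']); K=m['K']
    return np.c_[K[0,0]*q[:,0]/-q[:,2]+K[0,2],-K[1,1]*q[:,1]/-q[:,2]+K[1,2]]
def shot(name,file):
    m=imaging.camera_model(name); im=imaging.capture(name)
    np.savez(f"pics/{file}.npz",im=im,**m); cv2.imwrite(f"pics/{file}.png",im); return im,m
def load(file):
    d=np.load(f"pics/{file}.npz"); return d['im'],{k:d[k] for k in('K','position','rotation')}
E
python3 - <<'E'
from h import *
m=imaging.camera_model('top')
for n,p,z in [('tongue',(477,321),50),('moon',(530,320),55),('saucer',(468,269),38),('ring',(525,264),44),
 ('mrec',(296,301),100),('trec',(340,304),100),('tc1',(274,264),130),('tc2',(363,270),130),('tc3',(358,341),65),('tc4',(272,334),65),('b',(438,240),22),('b',(555,234),22),('b',(565,351),22),('b',(446,357),22)]:
    print(n,plane(m,np.array(p)*.64,z).round(0)[0])
w=imaging.camera_model('wrist'); s=bot.get_state(); T=R(s['orientation'])
print(w['K'],T.T@(w['position']-s['tcp_pos']),(T.T@R(w['rotation'])).round(3))
E
```

```text
tongue [ 476. -145.   50.]
moon [ 476. -266.   55.]
saucer [ 601. -128.   38.]
ring [ 610. -262.   44.]
mrec [519. 266. 100.]
trec [511. 167. 100.]
tc1 [599. 312. 130.]
tc2 [582. 113. 130.]
tc3 [431. 129.  65.]
tc4 [450. 326.  65.]
b [677. -60.  22.]
b [ 688. -340.   22.]
b [ 407. -350.   22.]
b [396. -73.  22.]
[[337.01138115   0.         263.23214632]
 [  0.         337.01138115 195.56428394]
 [  0.           0.           1.        ]] [  83.62017638    0.58965368 -143.18095437] [[ 0.     0.946  0.325]
 [ 1.    -0.    -0.   ]
 [-0.     0.325 -0.946]]
```

```bash
cat >> h.py <<'E'
def rpy(M): return Ro.from_matrix(M).as_euler('xyz')
RX=R([np.pi,0,0])
def tool_tray(yaw,flip=0): return R([0,0,yaw])@R([0,-np.deg2rad(25),0])@RX@R([0,0,np.pi*flip])
def tool_down(yaw): return R([0,0,yaw])@RX
E
python3 - <<'E'
from h import *
A=tool_tray(-.085)
tz=-A[:,2]
c=np.array([515,217,85.])+tz*22
for f in (0,1):
    M=tool_tray(-.085,f)
    for h in (10,150,220): print('tray',f,h,solve_ik(c+tz*h,rpy(M)))
    for y in (-.5,0,.5): print('board',f,y,solve_ik(np.array([476,-205,200]),rpy(tool_down(y+np.pi*f))))
E
```

```text
tray 0 10 [ 0.38114878  0.23694499 -0.7892254   0.14992967 -0.19110662 -2.71376781]
tray 0 150 [ 0.45069157 -0.02915457 -0.69492724  0.52366814 -0.21742863 -2.64802965]
tray 0 220 [ 0.49245543 -0.1263922  -0.60995625  0.71477056 -0.23280182 -2.60819242]
board 0 -0.5 [-0.54915866  0.29189643 -0.32513478  0.95376512  0.          3.09243399]
board 0 0 [-0.54915866  0.29189643 -0.32513478  0.95376512  0.          2.59243399]
board 0 0.5 [-0.54915866  0.29189643 -0.32513478  0.95376512  0.          2.09243399]
tray 1 10 [ 0.38114878  0.23694499 -0.7892254   0.14992967 -0.19110662  0.42782485]
tray 1 150 [ 0.45069157 -0.02915457 -0.69492724  0.52366814 -0.21742863  0.49356301]
tray 1 220 [ 0.49245543 -0.1263922  -0.60995625  0.71477056 -0.23280182  0.53340023]
board 1 -0.5 [-0.54915866  0.29189643 -0.32513478  0.95376512  0.         -0.04915866]
board 1 0 [-0.54915866  0.29189643 -0.32513478  0.95376512  0.         -0.54915866]
board 1 0.5 [-0.54915866  0.29189643 -0.32513478  0.95376512  0.         -1.04915866]
```

Run:
```python
from h import *
M=tool_tray(-.085,1); tz=-M[:,2]
bot.move_ptp(np.array([515,217,85.])+tz*172,rpy(M)); bot.dwell(.3)
im1,m1=shot('wrist','tray1')
bot.move_ptp([476,-205,200],rpy(tool_down(np.pi))); bot.dwell(.3)
im2,m2=shot('wrist','board1')
cv2.imwrite('pics/both.png',cv2.resize(np.vstack([im1,im2]),None,fx=.78,fy=.78))
print(bot.get_state()['t'])
```

```text
3.8667
```

View pics/both.png

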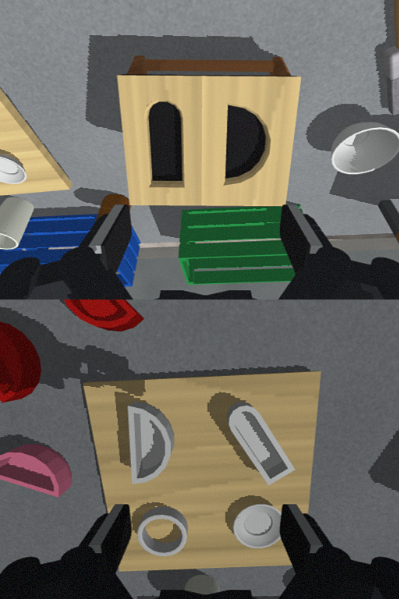

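Board view (composite px): the candidates for half_moon are the white D at (150,443) on the board, red ones at (10,360) and (100,315), and a pink one at (35,472). I choose the white D on the board: straight side to −y, bulge to +y. The tongue is at (262,443), square end towards +x+y. The tray recesses are black at (166,142) for the tongue and (247,142) for the moon. Next I rectify and measure.

```bash
cat >> h.py <<'E'
def rectify(im,m,o,ex,ey,half,s=3):
    """metric picture of the plane through o: column = ey, row = -ex (up = ex)"""
    h=half; P=np.array([o+h*ex-h*ey,o+h*ex+h*ey,o-h*ex+h*ey,o-h*ex-h*ey])
    D=np.float32([[0,0],[2*h*s,0],[2*h*s,2*h*s],[0,2*h*s]])
    H=cv2.getPerspectiveTransform(np.float32(proj(m,P)),D)
    return cv2.warpPerspective(im,H,(2*h*s,2*h*s),flags=cv2.INTER_CUBIC)
E
python3 - <<'E'
from h import *
im,m=load('tray1'); hsv=cv2.cvtColor(im,cv2.COLOR_BGR2HSV)
k=cv2.inRange(hsv,(12,60,120),(28,200,255))
n,l,st,ce=cv2.connectedComponentsWithStats(k)
i=l[120:240,150:390]; i=np.bincount(i[i>0]).argmax(); c=max(cv2.findContours((l==i).astype('uint8'),0,2)[0],key=cv2.contourArea)
print('tray area',st[i])
hull=cv2.convexHull(c); q=cv2.approxPolyDP(hull,10,True)[:,0].astype(float); print(q)
o=np.array([515,217,85.]);yaw=-.085
for _ in range(20):
    T=R([0,0,yaw])@R([0,-np.deg2rad(25),0]); P=plane(m,q,p0=o+22*T[:,2],n=T[:,2])
    cen=P.mean(0)-22*T[:,2]; o[:2]=cen[:2]
    L=P@T; L-=L.mean(0); hi=L[:,1]>0
    d=P[hi].mean(0)-P[~hi].mean(0); yaw=np.arctan2(-d[0],d[1])
print('tray',o,yaw,cen); print(L.round(1))
T=R([0,0,yaw])@R([0,-np.deg2rad(25),0])
a=rectify(im,m,o+T@[0,0,22],T[:,0],-T[:,1],110,2)
im,m=load('board1'); X=np.array([1.,0,0]);Y=np.array([0,-1.,0])
b=rectify(im,m,np.array([476,-266,62.]),X,Y,70,3); cc=rectify(im,m,np.array([476,-145,58.]),X,Y,70,3)
cv2.imwrite('pics/rect.png',np.hstack([cv2.resize(x,(266,266)) for x in(a,b,cc)]))
cv2.imwrite('pics/rm.png',b);cv2.imwrite('pics/rt.png',cc)
# recess black blobs
g=cv2.cvtColor(a,cv2.COLOR_BGR2GRAY)
n,l,st,ce=cv2.connectedComponentsWithStats((g<60).astype('uint8'))
for s_ in st[1:]:
    if s_[4]>2000: print('blk x,y range (face plane)',110-s_[1]/2,110-(s_[1]+s_[3])/2,110-s_[0]/2,110-(s_[0]+s_[2])/2)
E
```

```text
tray area [  150    96   236   168 27715]
[[150.  97.]
 [385.  98.]
 [366. 261.]
 [165. 262.]]
tray [526.09264957 220.19835459  85.        ] -0.08324402780408896 [526.09264957 220.19835459  85.        ]
[[ -79.4  -98.9    0. ]
 [ -78.4  100.5   -0. ]
 [  78.4   99.8   -0. ]
 [  79.4 -101.4   -0. ]]
blk x,y range (face plane) 110.0 79.0 110.0 -35.5
blk x,y range (face plane) 45.5 -51.5 -31.5 -69.5
blk x,y range (face plane) 42.5 -47.5 67.5 21.5
blk x,y range (face plane) -79.0 -100.5 90.0 -95.0
```

View pics/rect.png

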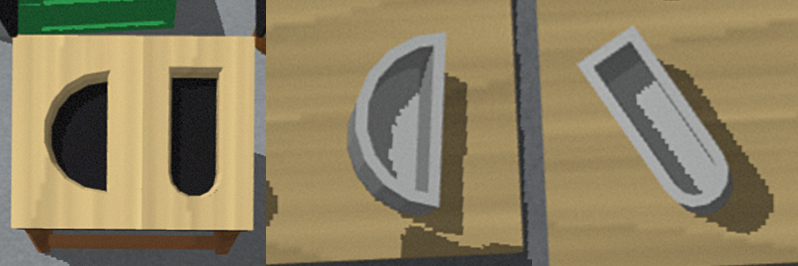

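Run:
```python
from h import *
vis=[]
for f,c in(('rm',(476,-266,62)),('rt',(476,-145,58))):
    b=cv2.imread(f'pics/{f}.png'); h=cv2.cvtColor(b,cv2.COLOR_BGR2HSV)
    for t in (145,160,170):
        k=cv2.inRange(h,(0,0,t),(180,45,255))
        cs=cv2.findContours(k,cv2.RETR_EXTERNAL,cv2.CHAIN_APPROX_NONE)[0]; q=max(cs,key=lambda q:cv2.contourArea(cv2.convexHull(q)))
        hl=cv2.convexHull(q); r=cv2.minAreaRect(hl); (u,v),(w,hh),a=r
        print(f,t,'centre',(c[0]+70-v/3).round(1) if hasattr(v,'round') else round(c[0]+70-v/3,1),round(c[1]+70-u/3,1),'size',round(w/3,1),round(hh/3,1),'ang',round(a,1),'area',cv2.contourArea(hl)/9)
    for P in (hl,cv2.boxPoints(r).astype(int)): cv2.polylines(b,[P.reshape(-1,1,2)],True,(0,0,255) if P is hl else (255,0,0),1)
    vis.append(cv2.resize(b,(390,390)))
cv2.imwrite('pics/fit.png',np.hstack(vis))
```

```text
rm 145 centre 484.3 -265.9 size 45.7 91.4 ang 2.6 area 3259.6666666666665
rm 160 centre 484.6 -265.9 size 45.3 91.1 ang 2.8 area 3211.777777777778
rm 170 centre 481.3 -287.7 size 8.0 0.7 ang 90.0 area 3.5
rt 145 centre 481.8 -141.7 size 99.8 36.5 ang 55.3 area 3467.0555555555557
rt 160 centre 481.9 -141.7 size 99.6 36.5 ang 55.3 area 3448.8333333333335
rt 170 centre 479.0 -137.6 size 98.7 27.4 ang 56.6 area 2459.6666666666665
```

View pics/fit.png

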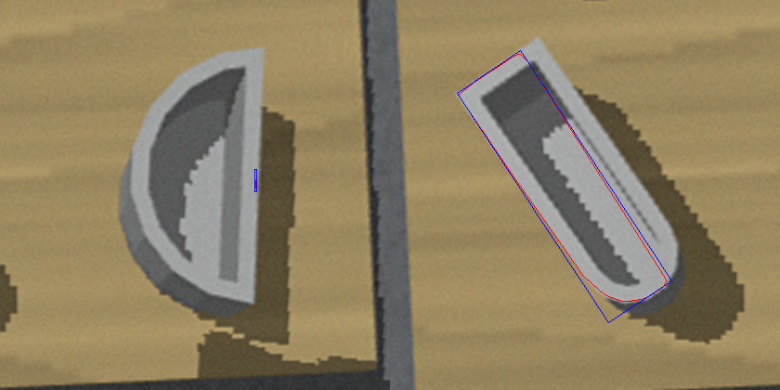

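The fits match the given sizes: moon 45×91 at (484.5, −265.9) with yaw −2.8°, tongue 100×36.5 at (481.8, −141.7) with yaw +34.7°. The rectified crop shows the right white D and tongue. I grasp the moon first.

```bash
cat >> h.py <<'E'
TO=np.array([526.1,220.2,85.]);TY=-.0832
TR=R([0,0,TY])@R([0,-np.deg2rad(25),0])
D={'moon':dict(p=(484.5,-265.9),yaw=np.deg2rad(-2.8),rec=np.array([0,46,8.])),
   'tongue':dict(p=(481.8,-141.7),yaw=np.deg2rad(34.7),rec=np.array([0,-52,8.]))}
HG=17
def pick(n):
    d=D[n]; M=tool_down(d['yaw']+np.pi); o=rpy(M); x,y=d['p']
    bot.move_ptp([x,y,150],o); bot.grip(.85,50)
    hit=bot.movel([x,y,22+HG],o,80,threshold=15)
    s=bot.get_state(); print('down',hit,s['tcp_pos'].round(1),s['contact_force'].round(1))
    bot.grip(0.,50); s=bot.get_state(); print('grip',round(s['opening'],3))
    bot.movel([x,y,160],o,120); s=bot.get_state(); print('lift',round(s['opening'],3),s['contact_force'].round(1),s['tcp_pos'].round(1),'t',s['t'])
def seat_pose(n,up=0,dx=0,dy=0): return TO+TR@(D[n]['rec']+[dx,dy,HG+up])
def local(n,p): return TR.T@(np.array(p)-TO)-D[n]['rec']-[0,0,HG]
E
python3 - <<'E'
from h import *
pick('moon'); shot('wrist','held_moon')
E
```

```text
down False [ 484.9 -266.2   39.5] [0.  0.6 0.2]
grip 0.522
lift 0.52 [-0.1  0.1 -2.2] [ 484.  -265.5  159.1] t 7.6333
```

View pics/held_moon.png

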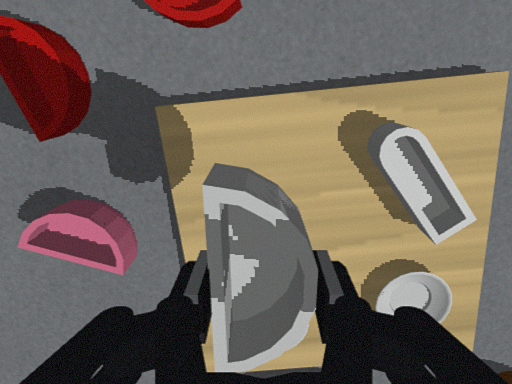

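```bash
cat >> h.py <<'E'
def approach(n):
    o=rpy(TR@RX@R([0,0,np.pi]))
    bot.move_ptp(seat_pose(n,90),o); bot.movel(seat_pose(n,22),o,80); bot.dwell(.2)
    s=bot.get_state(); e=local(n,s['tcp_pos']); print('standoff err',e.round(2),'rot',(rpy(TR.T@R(s['orientation']))).round(4),s['contact_force'].round(1))
    # remove the steady arm error found here
    return o,e-[0,0,22]
def insert(n,o,e,depth=-3,thr=8,v=12):
    hit=bot.movel(seat_pose(n,depth,-e[0],-e[1]),o,v,threshold=thr)
    s=bot.get_state(); print('insert',hit,local(n,s['tcp_pos']).round(2),(TR.T@s['contact_force']).round(1),'op',round(s['opening'],3),'t',s['t'])
E
python3 - <<'E'
from h import *
im,m=load('held_moon'); p=plane(m,[[204,185],[222,372]],182.)-[484,-265.5,182]
print((p@R([0,0,D['moon']['yaw']])).round(1))
o,e=approach('moon'); insert('moon',o,e)
im,m=shot('wrist','ins_moon')
E
```

```text
[[-46.3 -21.6   0. ]
 [ 43.7 -18.4   0. ]]
standoff err [ 0.36  0.25 22.48] rot [ 3.1410e+00  8.0000e-04 -3.1416e+00] [ 0.4  0.  -0.6]
insert True [-0.36 -0.22  0.4 ] [0.7 0.9 4.3] op 0.519 t 12.425
```

View pics/ins_moon.png

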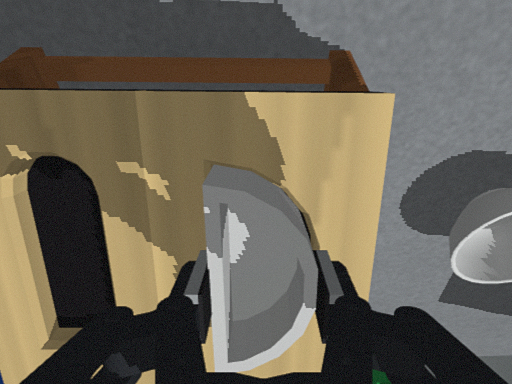

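Contact came at 0.4 mm, against about 0.5 expected for the floor, so the moon is in. I press lightly, release, withdraw and look.

```bash
cat >> h.py <<'E'
def press_release(n,o,op):
    s=bot.get_state(); l=local(n,s['tcp_pos'])
    hit=bot.movel(s['tcp_pos']+TR@[0,0,-3.],o,8,threshold=12)
    s=bot.get_state(); print('press',hit,local(n,s['tcp_pos']).round(2),(TR.T@s['contact_force']).round(1))
    bot.grip(op); bot.dwell(.3); p=bot.get_state()['tcp_pos']
    bot.movel(p+TR@[0,0,60.],o,80); s=bot.get_state(); print('away',s['contact_force'].round(1),'t',s['t'])
E
python3 - <<'E'
from h import *
o=rpy(TR@RX@R([0,0,np.pi]))
press_release('moon',o,.68)
bot.movel(TO+TR@[0,0,152],o,150); bot.dwell(.3)
im,m=shot('wrist','tray2')
a=rectify(im,m,TO+TR@[0,0,48.],TR[:,0],-TR[:,1],110,3)
cv2.imwrite('pics/tray2r.png',cv2.resize(a,(600,600)))
E
```

```text
press True [-0.39 -0.2   0.4 ] [0.7 0.9 4.1]
away [0.5 0.2 0.6] t 14.175
```

View pics/tray2r.png

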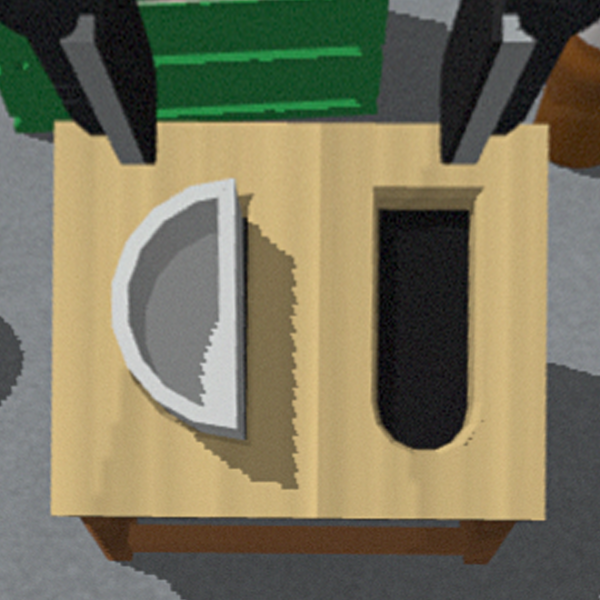

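The moon sits in its recess at (175,305), with the rim edges close to nominal. I measure that by mask and pick up the tongue.

```bash
cat >> h.py <<'E'
def measure(file,n,zr,half=70,s=4):
    im,m=load(file); c=TO+TR@(D[n]['rec']+[0,0,zr])
    b=rectify(im,m,c,TR[:,0],-TR[:,1],half,s); h=cv2.cvtColor(b,cv2.COLOR_BGR2HSV)
    for t in (145,160):
        k=cv2.inRange(h,(0,0,t),(180,40,255)); l,w=cv2.connectedComponents(k)
        q=max(cv2.findContours(k,0,1)[0],key=lambda q:cv2.contourArea(cv2.convexHull(q)))
        (u,v),sz,a=cv2.minAreaRect(cv2.convexHull(q)); print(n,t,'x,y',round(half-v/s,1),round(half-u/s,1),'size',(np.array(sz)/s).round(1),'ang',round(a,1))
E
python3 - <<'E'
from h import *
measure('tray2','moon',40)
pick('tongue'); shot('wrist','held_tongue')
o,e=approach('tongue'); insert('tongue',o,e)
shot('wrist','ins_tongue')
E
```

```text
moon 145 x,y -1.3 0.4 size [91.8 45.8] ang 89.6
moon 160 x,y -1.1 0.4 size [91.5 45.6] ang 89.8
down False [ 482.2 -141.9   39.5] [0.1 0.  0. ]
grip 0.408
lift 0.409 [ 0.2  0.4 -1.7] [ 481.2 -141.4  159.2] t 20.025
standoff err [ 0.38  0.17 22.42] rot [ 3.1412e+00  9.0000e-04 -3.1416e+00] [ 0.1  0.4 -0.9]
insert True [-0.33 -0.15  0.69] [ 0.  -0.7  4.7] op 0.408 t 24.1083
```

Run:
```python
from h import *
o=rpy(TR@RX@R([0,0,np.pi]))
press_release('tongue',o,.58)
for n,op,top in (('tongue',.3,36),('moon',.42,40)):
    bot.move_ptp(TO+TR@(D[n]['rec']+[0,0,top+50]),o); bot.grip(op); p=lambda z:TO+TR@(D[n]['rec']+[0,0,z])
    bot.movel(p(top+12),o,80)
    hit=bot.movel(p(top-9),o,10,threshold=6); s=bot.get_state()
    print(n,hit,'tip z above floor',(TR.T@(s['tcp_pos']-TO)-D[n]['rec']).round(2),(TR.T@s['contact_force']).round(1))
    bot.movel(p(top+50),o,80)
bot.movel(TO+TR@[0,0,152],o,150); bot.dwell(.3)
im,m=shot('wrist','tray3'); print(bot.get_state()['t'])
a=rectify(im,m,TO+TR@[0,0,46.],TR[:,0],-TR[:,1],110,3)
cv2.imwrite('pics/tray3r.png',cv2.resize(a,(600,600)))
measure('tray3','moon',40); measure('tray3','tongue',36)
```

```text
press True [-0.33 -0.12  0.69] [ 0.6 -0.5  4.5]
away [-0.   1.1 -0.6] t 25.8583
tongue True tip z above floor [-3.00e-02 -8.00e-02  3.61e+01] [-0.4  0.1  4.4]
moon True tip z above floor [-0.04 -0.05 38.83] [ 0.8 -0.2  4.7]
33.5333
moon 145 x,y -1.2 0.4 size [91.5 45.7] ang 89.5
moon 160 x,y -1.1 0.5 size [91.5 45.5] ang 89.6
tongue 145 x,y -1.4 2.1 size [99.8 39.8] ang 90.0
tongue 160 x,y -1.4 1.0 size [99.8 37.1] ang 89.7
```

View pics/tray3r.png

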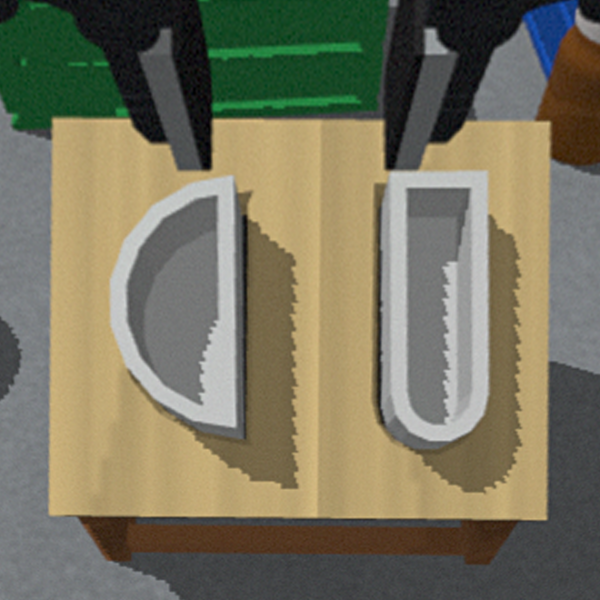

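Both dishes are in, but the rim-touch heights depend on how far the fingertips are set back at each opening. I settle that by touching the tray face with the same openings, since the rims must stand 22 and 26 mm proud, and by pressing somewhat harder.

Run:
```python
from h import *
o=rpy(TR@RX@R([0,0,np.pi]))
def touch(x,y,ztop,thr,clear=12):
    P=lambda z:TO+TR@[x,y,z]
    bot.movel(P(ztop+clear),o,100); bot.dwell(.2)
    hit=bot.movel(P(ztop-9),o,10,threshold=thr); s=bot.get_state(); f=(TR.T@s['contact_force'])
    bot.movel(P(ztop+40),o,100); z=(TR.T@(s['tcp_pos']-TO))[2]; print(hit,round(z,2),f.round(1)); return z
for n,op,top,y in (('moon',.42,48,46),('tongue',.3,44,-52)):
    bot.grip(op); bot.movel(TO+TR@[0,y,top+40],o,120)
    a=touch(0,y,top,18,8)
    bot.movel(TO+TR@[-66,y,top+20],o,120); b=touch(-66,y,22,6,8)
    print(n,'proud by',round(a-b,2),'nominal',top-22,'t',bot.get_state()['t'])
bot.movel(TO+TR@[0,0,152],o,150); bot.dwell(.3)
shot('wrist','tray4'); print(bot.get_state()['t'])
measure('tray4','moon',40); measure('tray4','tongue',36)
```

```text
True 46.81 [ 0.2 -0.6  5.6]
True 20.87 [0.3 0.  5.2]
moon proud by 25.95 nominal 26 t 39.8083
True 44.09 [0.6 0.3 6.7]
True 22.12 [ 0.1 -0.2  6. ]
tongue proud by 21.97 nominal 22 t 46.2583
47.5833
moon 145 x,y -1.2 0.4 size [91.8 45.7] ang 89.8
moon 160 x,y -1.1 0.5 size [91.5 45.6] ang 89.6
tongue 145 x,y -1.4 2.1 size [39.7 99.7] ang 0.0
tongue 160 x,y -1.3 0.9 size [99.9 37. ] ang 89.6
```

Both stand proud exactly as nominal: 25.95 against 26 mm and 21.97 against 22 mm. I hand in.

Run:
```python
from h import *
s=bot.get_state(); print(s['contact_force'].round(1),s['t']); print(bot.sign_off())
```

```text
[-0.1 -0.7  0.4] 47.5833
the job is handed in; nothing more can be done
None
```

Both dishes are seated the right way up in their own recesses, and I handed the job in at 47.6 s. The robot was clear of everything.

- **Grasp and insertion:** I located the dishes and tray in wrist-camera views, and the fitted sizes matched those given. I eased each dish in at 12 mm/s with a force stop. Force readings just after contact stayed around 4–7 N.
- **Seating height:** I touched each rim and then the tray face with the same finger opening. The moon stands 25.95 mm proud (nominal 26) and the tongue 21.97 mm (nominal 22), so both are on the recess floor.
- **Position and turn:** In the last view the moon was off by about −1.2 mm along x and +0.4 mm along y. The tongue was off by about −1.4 mm along x and +1 mm along y. Both were turned true within about 0.5°.

**Checks that were weak or disagreed:**
- The tongue's y offset read +2.1 mm at a looser brightness threshold, because that mask included the side wall (width 39.7 mm instead of 36). Both readings are within the 5 mm limit.
- The harder press, set to stop at an 18 N change, showed only 5.6–6.7 N in the reading just after, so I cannot confirm the peak.
- I did not take a final picture of the ware board. The ring, saucer and other bystanders were not re-measured, though no unexpected contact showed up.

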